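# Switch on and zero the jeweller's scale

## Task

Get the bench scale ready for weighing into the orange cup that stands on its pan: with the fingertips, gently press the small round key all the way down to switch it on and let it come back up, then press the long bar-shaped key all the way down to zero it, and draw the hand away. Leave the large round key alone, and do not knock, push or lift the cup or the other things around the scale.

Things in the scene. Friction and masses are not known exactly. Their poses are not given: they have to be found in the camera images.
- scale: White bench scale, fixed, 210 x 210 mm, flat top 40 mm above the bench. Origin: centre of its underside; z up, x from keys to pan, y left. Round steel pan, 120 mm across, centred at x = +35 mm, its face 50 mm above the bench, carries the cup. Three black keys in a row along y at x = -75 mm, y = +60, 0 and -60 mm; which key is in which place varies.
- power (a joint): Black plastic key of the scale, the small round one, 16 mm across: switches the scale on. It stands 10 mm proud of the housing's flat top, which is 40 mm above the bench. Joint value in m: 0 up, 0.006 fully down; it moves straight down, needs about 1 N to start and 5.3 N to bottom, and springs back up when let go.
- power_top (a point): Centre of the upper face of the small round key (50 mm above the bench when up); z up, x and y as scale.
- tare (a joint): Black plastic key of the scale, the long bar, 44 mm along the scale's y and 16 mm along its x: zeroes the scale. It stands 10 mm proud of the housing's flat top, which is 40 mm above the bench. Joint value in m: 0 up, 0.006 fully down; it moves straight down, needs about 1 N to start and 5.3 N to bottom, and springs back up when let go.
- tare_top (a point): Centre of the upper face of the bar-shaped key (50 mm above the bench when up); z up, x and y as scale.
- units (a joint): Black plastic key of the scale, the large round one, 30 mm across: changes the units, to be left alone. It stands 10 mm proud of the housing's flat top, which is 40 mm above the bench. Joint value in m: 0 up, 0.006 fully down; it moves straight down, needs about 1 N to start and 5.3 N to bottom, and springs back up when let go.
- units_top (a point): Centre of the upper face of the large round key (50 mm above the bench when up); z up, x and y as scale.
- cup: Loose orange plastic bowl-shaped cup, 60 mm across the rim, 32 mm high, about 60 g, standing on the scale's pan. Origin: centre of its underside.
- jar: Loose closed glass jar with a steel cap, 56 mm across, 70 mm high, about 180 g, standing on the bench to one side of the scale. Origin: centre of its underside.
- weight: Loose brass weight with a knob on top, 44 mm across, 56 mm high, about 300 g, standing on the bench to the other side of the scale. Origin: centre of its underside.
- file: Loose needle file, 180 mm long, 14 mm thick, about 50 g, lying along its x axis on the bench beyond the scale's pan side (dark wooden handle from x = -90 to -5 mm, steel blade from there to +90 mm). Origin: on the bench under the middle.
Mind the look-alikes: they are no part of the job. Leave any blue or purple look-alike of the weight alone.

How it is judged:
By the outcome, as a careful person would: the job done as asked, in the order asked, and still so for the second after the job is handed in, with the robot touching nothing.
It also fails if it takes over 42 s, if anything falls off the work surface, if the arm or the gripper's body presses on something with over 40 N, if the wrist force passes 120 N, or if a joint passes its speed limit or range.

## Robot

A 7-joint arm with a two-finger parallel gripper is mounted at the origin on the work surface. World frame = base frame: x ahead of the robot, y to its left, z up, the work surface at z = 0. Lengths are in m, angles in rad, forces in N, time in s.
With the tool pointing down it reaches from about 0.35 to 0.9 m from the base axis. Payload 8.1 kg.
Tool frame: the origin (TCP) lies midway between the tips of the shut fingers; the grasp point (between the pads) lies 19 mm behind it; z points along the fingers, y is the line along which they close (so a half turn about z gives the same grasp; the last joint's range is limited). The gripper opens to 92 mm and grips with 3 to 60 N. Pads are 19 mm wide; open, the fingers measure 130 mm over their backs; the gripper's body (75 mm by 190 mm) begins 47 mm behind the grasp point.
Start: joints at [1.023, 0.434, 0.025, 1.573, -0.012, 1.134, -0.075], TCP at [0.269, -0.564, 0.227] pointing down, gripper open.
Joint ranges: [-2.62, 2.62], [-0.44, 2.09], [-1.27, 1.32], [0.08, 2.57], [-1.32, 4.46], [0.12, 2], [-2.74, 2.74]. Speed limits (rad/s): [2.22, 2.22, 3.01, 3.01, 3.14, 3.14, 3.14].

## Interface

Orientations are given as a rotation vector (axis times angle).
In Python, from cell import observe, cams, job gives the robot as it stands. The module is installed in compiled form; this text tells all that it offers.
- The arm moves only by the tool step_arm, never from a script. Its argument "steps" is a list of rows, each a list of 6 numbers: the shift along the world's x, y, z in mm, then the turn, a rotation vector about the world's x, y, z in rad. In form: [[dx, dy, dz, rx, ry, rz], ...]. A call has 1 to 20 rows; each row shifts and turns the commanded pose from where the row before left it; what a row does not reach is not made up. A row lasts 1/12 s, in which the tool goes at most 41.7 mm and 7.16 degrees, less where a joint would pass 70% of its speed; a pose out of reach is approached as far as the arm can. A call with a gripper value outside its range is refused whole. "gripper" is the opening, from 0 (shut) to 1 (fully open), set as the call begins (left out, the last holds). The fingers move at their own pace and stop on an object; "force" is the grip in N (left out, the last holds). Time passes only in rows, so rows that do not move let the fingers close. It gives the time, the measured TCP pose, the force, the opening and the grip force at its end, in the units of the state.
- observe(): the state, without advancing time (a new reading comes with each control period).
- cams.get_image(name): name is "side" or "top" or "wrist"; returns the picture (480x640x3 uint8, red, green, blue); there is no depth.
- cams.get_calibration(name): a dict with "fov_y" (degrees; the focal length in pixels is half the picture's height over the tangent of half this angle, whatever the lens; pixels are square), "cx", "cy" (the principal point, pixels), "world_to_cam" (4x4, takes a point from world to camera coordinates). Camera axes: x right, y up, looking along -z (the intrinsics and any distortion apply to the point x, -y, -z); pixel columns grow to the right and rows downward; lengths in m; the calibration is good to about 2 mm. A picture is of the moment at which its call begins: read the wrist's pose just before it. get_calibration takes no time and is no camera call; for the wrist camera it gives the pose at the moment of the call.
- job.sign_off(): hands the job in; it is judged then, once.
The state is a dict: "clock": time; "joints": joint angles; "dq": joint speeds; "joint_efforts": joint torques, N m; "position": TCP position; "ee_rot": TCP orientation; "force": force on the tool from outside, world axes, zero at the start; "ft_torque": the same for the moment, N m; "width": opening from 0.0 (shut) to 1.0 (fully open); "gripper_force": force on a finger pad.
Only numpy, scipy, OpenCV 4.12 (cv2) and the standard library are available. Lean on these libraries where they do the work, as an engineer would, in place of code of your own. Each camera call takes 0.05 s, during which the arm holds its last target. There are 200 camera calls.

## Working session

There is one attempt and no reset: what is moved stays moved. The work goes in short steps, Python scripts to look and compute and a tool call to move; the robot and the scene stay as the last step left them, time stands still between calls to the robot, and variables do not carry over. Pictures are saved under pics/ and viewed, at most 10 in all, crops included, and the job is handed in when it is done.

Besides the shell and the picture viewer there is one more tool, called after "Request:" in YAML: its name, and indented under it one key for each argument. step_arm: Moves the arm, as the interface text tells. Its arguments: {"type":"object","properties":{"steps":{"type":"array","items":{"type":"array","items":{"type":"number"}}},"gripper":{"type":"number"},"force":{"type":"number"}},"required":["steps"]}

```bash
mkdir -p pics; python3 - <<'E'
from cell import observe,cams
import cv2,numpy as np
o=observe();print({k:np.round(v,3) for k,v in o.items()})
for n in("top","side"):
    im=cams.get_image(n);cv2.imwrite(f"pics/{n}0.png",im[:,:,::-1]);c=cams.get_calibration(n);print(n,c)
E
```

```text
{'clock': np.float64(0.0), 'joints': array([ 1.023,  0.435,  0.025,  1.574, -0.012,  1.134, -0.075]), 'dq': array([-0.   ,  0.   ,  0.001, -0.002, -0.   , -0.001,  0.   ]), 'joint_efforts': array([-1.0000e-03, -6.6784e+01,  9.8500e-01, -3.1447e+01, -6.0000e-02,
        4.3000e-02,  0.0000e+00]), 'position': array([ 0.269, -0.564,  0.226]), 'ee_rot': array([-3.063e+00, -6.930e-01,  1.000e-03]), 'force': array([-0.684, -0.234, -1.04 ]), 'ft_torque': array([ 0.052, -0.022, -0.013]), 'gripper_force': np.float64(0.0), 'width': np.float64(0.997)}
top {'fov_y': 47.50387282668661, 'cx': 323.6428614573464, 'cy': 242.03918113553507, 'world_to_cam': array([[ 0.00278006, -0.9999476 , -0.00985222,  0.08972132],
       [ 0.98493869,  0.00103479,  0.17290088, -0.59120054],
       [-0.17288163, -0.0101845 ,  0.98488995, -0.81567073],
       [ 0.        ,  0.        ,  0.        ,  1.        ]])}
side {'fov_y': 47.52278506565982, 'cx': 312.10862522510416, 'cy': 247.23905501365456, 'world_to_cam': array([[-0.90630494, -0.42259997, -0.00454108,  0.55548239],
       [ 0.24835137, -0.54124511,  0.80335255, -0.13972816],
       [-0.3419546 ,  0.72695461,  0.5954864 , -0.94982105],
       [ 0.        ,  0.        ,  0.        ,  1.        ]])}
```

View pics/top0.png

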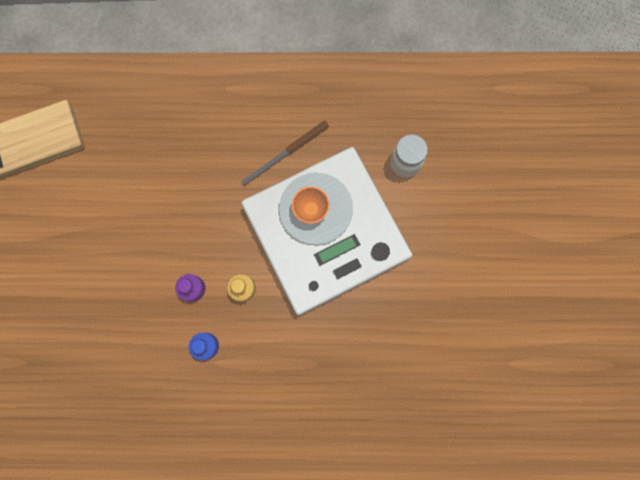

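View pics/side0.png

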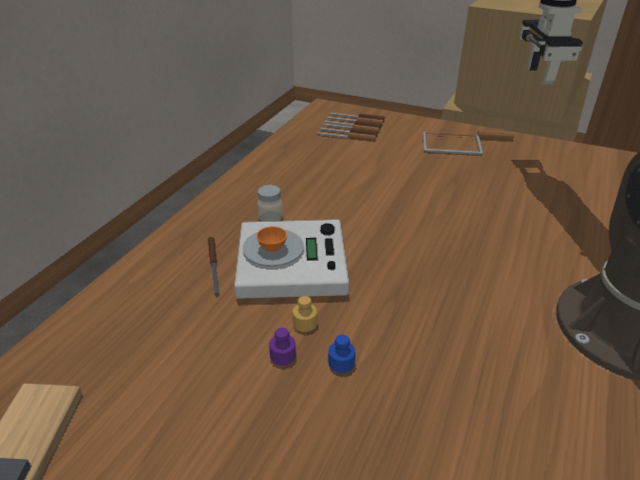

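The top view shows the power key at about (314,286), the bar at (347,268) and the large key at (380,251). In the side view they are at (331,265), (329,247) and (327,229). The yellow weight stands near the power-key side, at (240,288) in the top view.

```bash
cat >h.py <<'E'
import cv2,numpy as np
from cell import cams,observe
def ray(n,uv,c=None):
    c=c or cams.get_calibration(n);f=240/np.tan(np.radians(c["fov_y"]/2));T=c["world_to_cam"]
    d=np.array([(uv[0]-c["cx"])/f,-(uv[1]-c["cy"])/f,-1]);R=T[:3,:3]
    return -R.T@T[:3,3],R.T@d
def plane(n,uv,z,c=None):
    o,d=ray(n,uv,c);return o+d*(z-o[2])/d[2]
def tri(rs):
    A=0;b=0
    for o,d in rs:
        d=d/np.linalg.norm(d);P=np.eye(3)-np.outer(d,d);A=A+P;b=b+P@o
    return np.linalg.solve(A,b)
def blob(im,uv,r,thr=75):
    m=(im.max(2)<thr).astype(np.uint8);n,l,s,c=cv2.connectedComponentsWithStats(m)
    i=min((k for k in range(1,n) if s[k,4]>15),key=lambda k:np.hypot(*(c[k]-uv)))
    return c[i],s[i]
E
python3 - <<'E'
from h import *
px={"power":((314,286),(331,265)),"tare":((347,268),(329,247)),"units":((380,251),(327,229))}
t=cv2.imread("pics/top0.png");s=cv2.imread("pics/side0.png")
P={}
for k,(a,b) in px.items():
    ca,sa=blob(t,a,9);cb,sb=blob(s,b,9)
    print(k,ca.round(1),sa,cb.round(1),sb,"tri",tri([ray("top",ca),ray("side",cb)]).round(4),"top@.05",plane("top",ca,.05).round(4),"side@.05",plane("side",cb,.05).round(4))
E
```

```text
Traceback (most recent call last):
  File "h.py", line 16, in blob
    i=min((k for k in range(1,n) if s[k,4]>15),key=lambda k:np.hypot(*(c[k]-uv)))
ValueError: min() iterable argument is empty
```

```bash
python3 - <<'E'
import cv2
t=cv2.imread("pics/top0.png");s=cv2.imread("pics/side0.png")
print(t.shape,t.max(2)[278:294,306:322]);print(s.max(2)[258:272,323:340])
E
ls -la pics
```

```text
(480, 640, 3) [[229 229 230 231 231 233 232 231 230 231 229 232 230 229 228 226]
 [230 231 229 234 233 230 230 231 232 230 232 232 229 230 228 228]
 [226 228 231 234 230 217 201 199 198 201 221 228 231 228 231 228]
 [229 231 232 232 211 164 127 115 120 126 163 215 230 232 232 227]
 [229 233 231 209 153 108  85  83  80  87 108 174 225 233 231 232]
 [230 231 215 154 100  85  81  84  83  83  87 126 198 230 232 232]
 [229 229 183 113  84  84  87  84  89  84  85 100 165 224 233 230]
 [233 229 172 110  79  87  87  85  89  86  80  90 147 223 231 230]
 [232 227 181 108  85  88  82  87  87  87  85  84 139 223 232 230]
 [230 232 183 114  86  85  85  87  84  82  87  97 161 225 231 231]
 [232 232 187 129  94  85  85  84  83  81  91 142 203 228 232 229]
 [231 230 193 150 120  97  80  78  87  96 134 195 227 230 230 230]
 [233 229 214 180 158 141 119 110 113 144 191 226 232 231 231 229]
 [230 231 228 217 209 197 174 183 190 207 229 231 230 229 230 231]
 [227 230 231 230 229 229 218 225 231 229 231 233 231 231 229 231]
 [228 231 227 231 232 231 229 227 229 229 229 229 230 229 231 231]]
[[176 177 178
[... 495 characters left out ...]
80 157  82  24  30  32  32  32  30  20 121 180 182 181 180]
 [180 180 181 157  81  21  23  23  25  27  24  21 121 179 180 180 181]
 [180 180 181 164 104  26  21  27  19  26  25  27 120 179 180 177 178]
 [180 180 182 181 149  45  29  26  23  27  32  54 128 177 176 176 178]
 [181 179 179 179 161 117 105  88  53  59  71 106 152 178 177 178 180]
 [178 179 180 179 178 180 181 162 122 128 133 154 179 179 181 179 180]
 [179 179 180 179 179 180 180 182 180 181 180 181 180 180 179 180 180]]
total 836
drwxr-xr-x 2 agent agent   4096 Nov 30 01:58 .
drwxr-xr-x 3 agent agent   4096 Nov 30 01:58 ..
-rw-r--r-- 1 agent agent 377081 Nov 30 01:58 side0.png
-rw-r--r-- 1 agent agent 465917 Nov 30 01:58 top0.png
```

```bash
python3 - <<'E'
from h import *
px={"power":((314,286),(331,265)),"tare":((347,268),(329,247)),"units":((380,251),(327,229))}
t=cv2.imread("pics/top0.png");s=cv2.imread("pics/side0.png")
P={}
for k,(a,b) in px.items():
    ca,sa=blob(t,a,9,110);cb,sb=blob(s,b,9,90)
    print(k,ca.round(1),sa,cb.round(1),sb,"tri",tri([ray("top",ca),ray("side",cb)]).round(4),"top@.05",plane("top",ca,.05).round(4),"side@.047",plane("side",cb,.047).round(4))
E
```

```text
power [313.3 285.4] [309 282   9   8  58] [330.8 265. ] [327 261   8   9  60] tri [0.5232 0.1074 0.0429] top@.05 [0.522 0.107 0.05 ] side@.047 [0.5218 0.1123 0.047 ]
tare [346.8 268.4] [334 259  27  19 236] [328.9 246.5] [325 238   9  17 128] tri [0.5506 0.054  0.0419] top@.05 [0.5492 0.0542 0.05  ] side@.047 [0.5483 0.0605 0.047 ]
units [380.  251.3] [372 243  17  17 241] [327. 229.] [320 224  14  11 133] tri [0.5782 0.0007 0.0424] top@.05 [0.5766 0.0013 0.05  ] side@.047 [0.5759 0.0069 0.047 ]
```

Request:
step_arm:
  steps:
    - [5, 15, 0, 0, 0, 0.03]
    - [10, 28, 0, 0, 0, 0]
    - [13, 35, 0, 0, 0, 0]
    - [13, 35, 0, 0, 0, 0]
    - [13, 35, 0, 0, 0, 0]
    - [13, 35, 0, 0, 0, 0]
    - [13, 35, 0, 0, 0, 0]
    - [13, 35, 0, 0, 0, 0]
    - [13, 35, 0, 0, 0, 0]
    - [13, 35, 0, 0, 0, 0]
    - [13, 35, 0, 0, 0, 0]
    - [13, 35, 0, 0, 0, 0]
    - [13, 35, 0, 0, 0, 0]
    - [13, 35, 0, 0, 0, 0]
    - [13, 35, 0, 0, 0, 0]
    - [13, 35, 0, 0, 0, 0]
    - [13, 35, 0, 0, 0, 0]
    - [13, 35, -10, 0, 0, 0]
    - [13, 35, -10, 0, 0, 0]
    - [13, 35, -10, 0, 0, 0]
  gripper: 0
  force: 20

```text
clock: 1.77
position: [0.5182, 0.1105, 0.1962]
ee_rot: [3.053, 0.738, 0.0]
force: [0.7, -0.8, 0.2]
width: 0.006
gripper_force: 0.0
```

Request:
step_arm:
  steps:
    - [4, 5, 0, 0, 0, 0]
    - [0, 0, 0, 0, 0, 0]
    - [0, 0, 0, 0, 0, 0]
    - [0, 0, 0, 0, 0, 0]

```text
clock: 2.1
position: [0.5216, 0.1122, 0.1967]
ee_rot: [3.053, 0.736, -0.001]
force: [-0.3, -0.5, -0.0]
width: 0.004
gripper_force: 0.0
```

```bash
python3 - <<'E'
from h import *
o=observe();print(o["clock"],o["position"],o["ee_rot"],o["width"],o["force"])
c=cams.get_calibration("wrist");im=cams.get_image("wrist")
cv2.imwrite("pics/w1.png",im[:,:,::-1]);np.save("w1.npy",c,allow_pickle=True);print(c)
E
```

```text
2.1 [0.52160712 0.11219229 0.19668488] [ 3.05327773e+00  7.36020817e-01 -1.13369122e-03] 0.0035593812110027074 [-0.261506   -0.51091614 -0.03067809]
{'fov_y': 68.0184465993004, 'cx': 320.286226463833, 'cy': 233.75760794685408, 'world_to_cam': array([[ 0.45563308, -0.89016679,  0.00125778, -0.13938045],
       [ 0.85776998,  0.43867212, -0.26795044, -0.4711318 ],
       [ 0.23796883,  0.12316597,  0.96343188, -0.49961103],
       [ 0.        ,  0.        ,  0.        ,  1.        ]])}
```

View pics/w1.png

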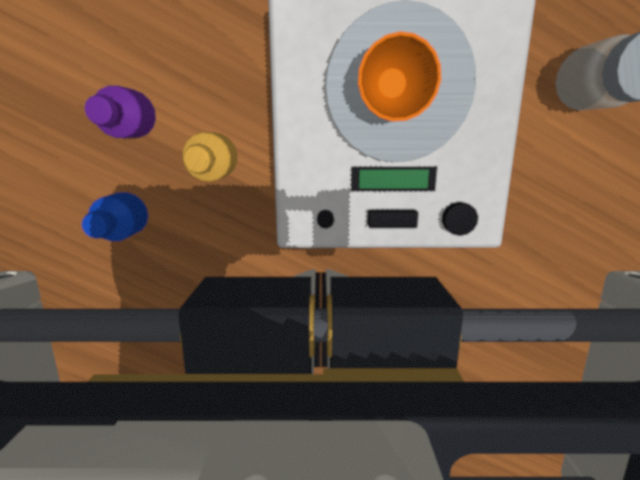

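The wrist view shows the three keys level along row 218: power at (325,218), bar at (392,218), large key at (460,218). The shut fingertips are at about (321,275), so the tool is lined up with the scale.

```bash
python3 - <<'E'
from h import *
c=np.load("w1.npy",allow_pickle=True).item();w=cv2.imread("pics/w1.png")
t=[(313.3,285.4),(346.8,268.4),(380,251.3)];s=[(330.8,265),(328.9,246.5),(327,229)]
for i,u in enumerate([(325,218),(392,218),(460,218)]):
    b,st=blob(w,u,9,75);print(b.round(1),st,plane("wrist",b,.05,c).round(4),"tri w+top",tri([ray("wrist",b,c),ray("top",t[i])]).round(4),"w+side",tri([ray("wrist",b,c),ray("side",s[i])]).round(4))
# where the tip projects in side/top
T=c["world_to_cam"]@np.r_[observe()["position"],1];f=240/np.tan(np.radians(c["fov_y"]/2))
print(c["cx"]-f*T[0]/T[2],c["cy"]+f*T[1]/T[2])
E
```

```text
[324.9 218.6] [317 210  17  18 251] [0.5253 0.1078 0.05  ] tri w+top [0.5232 0.1069 0.0402] w+side [0.5239 0.1069 0.0425]
[392. 218.] [367 210  50  17 826] [0.5527 0.0555 0.05  ] tri w+top [0.551  0.0533 0.0403] w+side [0.5516 0.0528 0.0408]
[459.  218.1] [442 203  35  32 881] [0.5794 0.0028 0.05  ] tri w+top [5.785e-01 3.000e-04 4.340e-02] w+side [ 0.5793 -0.0013  0.0408]
317.9864627412855 290.1206341432025
```

Request:
step_arm:
  steps:
    - [2, -4, -12, 0, 0, 0]
    - [0, 0, -20, 0, 0, 0]
    - [0, 0, -20, 0, 0, 0]
    - [0, 0, -20, 0, 0, 0]
    - [0, 0, -20, 0, 0, 0]
    - [0, 0, -20, 0, 0, 0]
    - [0, 0, -13, 0, 0, 0]
    - [0, 0, -6, 0, 0, 0]
    - [0, 0, -3, 0, 0, 0]
    - [0, 0, 0, 0, 0, 0]
    - [0, 0, 0, 0, 0, 0]

```text
clock: 3.07
position: [0.5245, 0.1095, 0.0636]
ee_rot: [3.054, 0.738, 0.002]
force: [0.8, -0.6, -0.1]
width: 0.004
gripper_force: 0.0
```

```bash
python3 - <<'E'
from h import *
for n,b in(("wrist",(200,150,480,330)),("side",(230,190,390,310))):
    im=cams.get_image(n)[b[1]:b[3],b[0]:b[2],::-1]
    cv2.imwrite(f"pics/{n}2.png",cv2.resize(im,None,fx=2 if n=="wrist" else 4,fy=2 if n=="wrist" else 4))
E
```

```text
(no output)
```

View pics/side2.png

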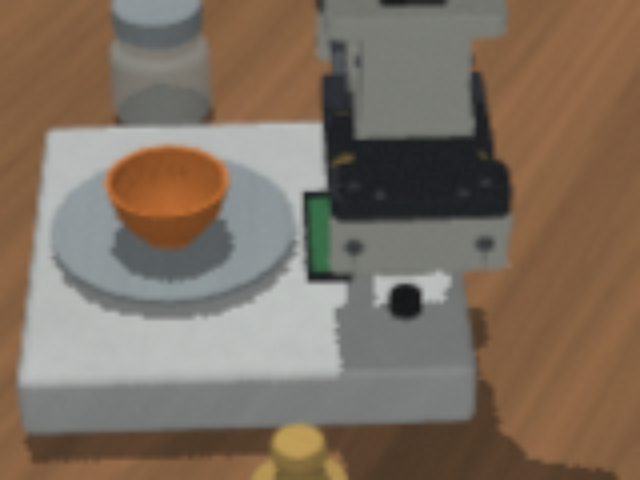

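View pics/wrist2.png

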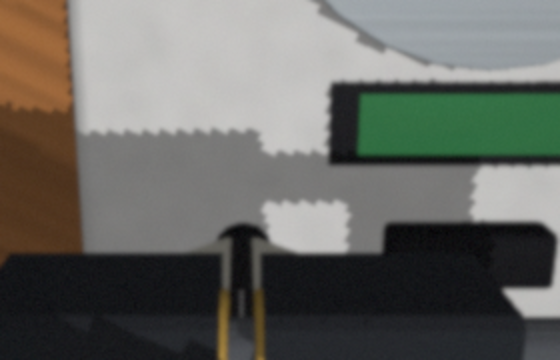

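```bash
python3 - <<'E'
from h import *
def proj(n,p):
    c=cams.get_calibration(n);q=c["world_to_cam"]@np.r_[p,1];f=240/np.tan(np.radians(c["fov_y"]/2));return np.array([c["cx"]-f*q[0]/q[2],c["cy"]+f*q[1]/q[2]])
o=observe();p=o["position"];R=cv2.Rodrigues(o["ee_rot"])[0];print(R.round(3))
for d in [(0,0,0),(0,.019,0),(0,-.019,0),(.0095,0,0),(-.0095,0,0),(0,0,-.066),(.0375,-.095,-.066),(-.0375,-.095,-.066)]:
    q=p+R@np.array(d);print(d,"side",((proj("side",q)-(230,190))*4).round(),"wrist",((proj("wrist",q)-(200,150))*2).round())
print("key",((proj("side",(.5235,.1075,.05))-(230,190))*4).round(),((proj("wrist",(.5235,.1075,.05))-(200,150))*2).round())
E
```

```text
[[ 0.89   0.457  0.002]
 [ 0.457 -0.89   0.   ]
 [ 0.002  0.    -1.   ]]
(0, 0, 0) side [400. 267.] wrist [235. 280.]
(0, 0.019, 0) side [398. 243.] wrist [314. 280.]
(0, -0.019, 0) side [403. 292.] wrist [157. 280.]
(0.0095, 0, 0) side [380. 268.] wrist [235. 243.]
(-0.0095, 0, 0) side [421. 267.] wrist [235. 316.]
(0, 0, -0.066) side [403. 150.] wrist [232. 461.]
(0.0375, -0.095, -0.066) side [327. 283.] wrist [-455.  231.]
(-0.0375, -0.095, -0.066) side [509. 278.] wrist [-337.  654.]
key [404. 288.] [241. 265.]
```

The side crop shows the power key at (405,300), just below the gripper body's edge, and the wrist crop shows it straight in front of the shut tips at column 243. The tips are lined up on the key to within about 2 mm, so I'll press slowly and watch the force.

Request:
step_arm:
  steps:
    - [1, 0, -4, 0, 0, 0]
    - [0, 0, -4, 0, 0, 0]
    - [0, 0, -3, 0, 0, 0]
    - [0, 0, -2, 0, 0, 0]
    - [0, 0, -1, 0, 0, 0]
    - [0, 0, -1, 0, 0, 0]
    - [0, 0, -1, 0, 0, 0]
    - [0, 0, 0, 0, 0, 0]
    - [0, 0, 0, 0, 0, 0]

```text
clock: 3.92
position: [0.5248, 0.1098, 0.0468]
ee_rot: [3.053, 0.739, -0.0]
force: [-1.2, -0.9, 3.6]
width: 0.004
gripper_force: 1.7
```

Request:
step_arm:
  steps:
    - [0, 0, -1, 0, 0, 0]
    - [0, 0, -1, 0, 0, 0]
    - [0, 0, 0, 0, 0, 0]
    - [0, 0, 0, 0, 0, 0]

```text
clock: 4.25
position: [0.5248, 0.1098, 0.0447]
ee_rot: [3.053, 0.739, -0.0]
force: [-2.1, -0.1, 4.9]
width: 0.007
gripper_force: 2.4
```

Request:
step_arm:
  steps:
    - [0, 0, -1, 0, 0, 0]
    - [0, 0, 0, 0, 0, 0]
    - [0, 0, 0, 0, 0, 0]

```text
clock: 4.5
position: [0.5248, 0.1098, 0.0442]
ee_rot: [3.053, 0.739, 0.0]
force: [-4.1, -2.4, 10.4]
width: 0.004
gripper_force: 5.2
```

Force jumped to 10 N as travel stopped, so the key has bottomed. Next I lift, let it spring back, and move over the bar.

Request:
step_arm:
  steps:
    - [0, 0, -0.3, 0, 0, 0]
    - [0, 0, 2, 0, 0, 0]
    - [0, 0, 3, 0, 0, 0]
    - [0, 0, 6, 0, 0, 0]
    - [0, 0, 12, 0, 0, 0]
    - [0, 0, 12, 0, 0, 0]
    - [5, -10, 0, 0, 0, 0]
    - [8, -15, 0, 0, 0, 0]
    - [8, -15, 0, 0, 0, 0]
    - [4, -9, 0, 0, 0, 0]
    - [2, -4, 0, 0, 0, 0]
    - [0, 0, -6, 0, 0, 0]
    - [0, 0, -6, 0, 0, 0]
    - [0, 0, -3, 0, 0, 0]
    - [0, 0, 0, 0, 0, 0]
    - [0, 0, 0, 0, 0, 0]

```text
clock: 5.83
position: [0.5513, 0.0576, 0.063]
ee_rot: [-3.053, -0.741, 0.001]
force: [-0.8, -0.5, 0.5]
width: 0.007
gripper_force: 0.0
```

```bash
python3 - <<'E'
from h import *
im=cams.get_image("wrist")[150:330,170:450,::-1]
cv2.imwrite("pics/w3.png",cv2.resize(im,None,fx=2,fy=2))
E
```

```text
(no output)
```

View pics/w3.png

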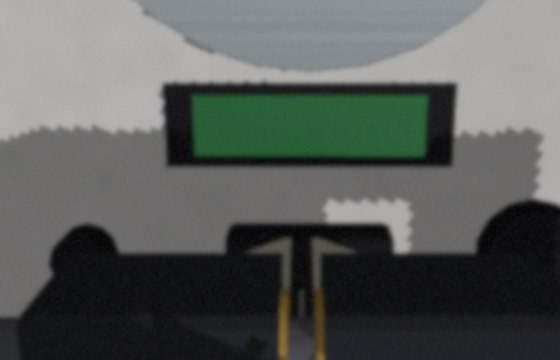

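The bar spans columns 228–395 of the crop and the tips are at column 302, so they are centred to about 2 mm. Power is back up. Now I press the bar.

Request:
step_arm:
  steps:
    - [1, -1, -4, 0, 0, 0]
    - [0, 0, -4, 0, 0, 0]
    - [0, 0, -3, 0, 0, 0]
    - [0, 0, -2, 0, 0, 0]
    - [0, 0, -1, 0, 0, 0]
    - [0, 0, -1, 0, 0, 0]
    - [0, 0, -1, 0, 0, 0]
    - [0, 0, -1, 0, 0, 0]
    - [0, 0, -1, 0, 0, 0]
    - [0, 0, 0, 0, 0, 0]
    - [0, 0, 0, 0, 0, 0]

```text
clock: 6.8
position: [0.5528, 0.0557, 0.0455]
ee_rot: [3.053, 0.739, -0.0]
force: [-2.6, -1.8, 4.1]
width: 0.006
gripper_force: 2.2
```

Request:
step_arm:
  steps:
    - [0, 0, -1, 0, 0, 0]
    - [0, 0, 0, 0, 0, 0]
    - [0, 0, 0, 0, 0, 0]

```text
clock: 7.05
position: [0.5527, 0.0557, 0.0444]
ee_rot: [3.053, 0.739, -0.0]
force: [-3.1, -1.8, 3.9]
width: 0.008
gripper_force: 2.5
```

Request:
step_arm:
  steps:
    - [0, 0, -0.7, 0, 0, 0]
    - [0, 0, 0, 0, 0, 0]
    - [0, 0, 0, 0, 0, 0]

```text
clock: 7.3
position: [0.5528, 0.0557, 0.0442]
ee_rot: [3.053, 0.739, -0.0]
force: [-4.0, -0.5, 10.3]
width: 0.012
gripper_force: 5.3
```

Request:
step_arm:
  steps:
    - [0, 0, -0.5, 0, 0, 0]
    - [0, 0, 0, 0, 0, 0]
    - [0, 0, 0, 0, 0, 0]

```text
clock: 7.55
position: [0.5528, 0.0557, 0.0441]
ee_rot: [3.053, 0.739, 0.0]
force: [-5.2, -3.0, 15.4]
width: 0.004
gripper_force: 7.7
```

The bar has bottomed as well: force rose to 15 N with no further travel. Drawing the hand away.

Request:
step_arm:
  steps:
    - [0, 0, 2, 0, 0, 0]
    - [0, 0, 4, 0, 0, 0]
    - [0, 0, 8, 0, 0, 0]
    - [0, 0, 16, 0, 0, 0]
    - [0, 0, 25, 0, 0, 0]
    - [0, 0, 30, 0, 0, 0]
    - [0, 0, 30, 0, 0, 0]
    - [0, 0, 30, 0, 0, 0]
    - [-5, -15, 15, 0, 0, 0]
    - [-10, -25, 0, 0, 0, 0]
    - [-10, -30, 0, 0, 0, 0]
    - [-10, -30, 0, 0, 0, 0]
    - [-10, -30, 0, 0, 0, 0]
    - [-10, -30, 0, 0, 0, 0]
    - [-10, -25, 0, 0, 0, 0]
    - [-5, -15, 0, 0, 0, 0]
    - [0, 0, 0, 0, 0, 0]
    - [0, 0, 0, 0, 0, 0]
    - [0, 0, 0, 0, 0, 0]

```text
clock: 9.13
position: [0.4835, -0.1432, 0.2036]
ee_rot: [-3.053, -0.74, -0.002]
force: [0.2, -0.2, 0.8]
width: 0.006
gripper_force: 0.0
```

```bash
python3 - <<'E'
from h import *
cv2.imwrite("pics/top4.png",cams.get_image("top")[:,:,::-1])
E
```

```text
(no output)
```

View pics/top4.png

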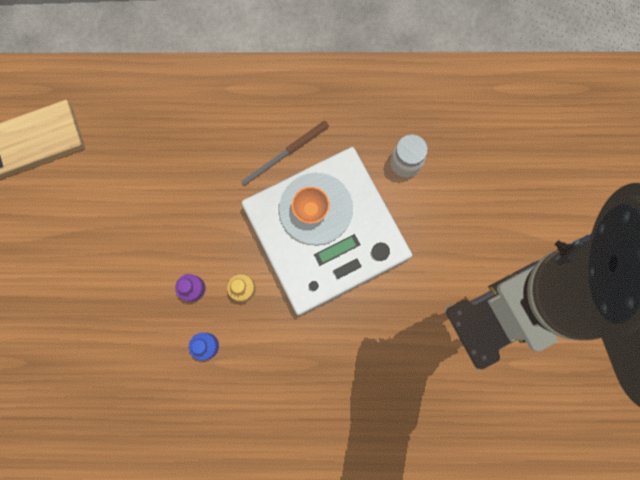

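The hand is clear at about (480,330). The cup (310,205), jar, weight and file are where they were.

```bash
python3 -c "
from cell import job
print(job.sign_off())"
```

```text
the job is handed in; nothing more can be done
None
```

I pressed the small round key all the way down and let it come back up, then pressed the bar-shaped key all the way down, drew the hand clear and handed the job in. The large round key, the cup and the other things were left alone.

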